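Fold out the board rest and load the carrier

ROBOT

A 7-joint arm with a two-finger parallel gripper is mounted at the origin on the work surface. World frame = base frame: x ahead of the robot, y to its left, z up, the work surface at z = 0. Lengths are in m, angles in rad, forces in N, time in s.
With the tool pointing down it reaches from about 0.425 to 1.025 m from the base axis. Payload 9.4 kg.
Tool frame: the origin (TCP) lies at the very end of the fingers, on their centre line; the grasp point (between the pads) lies 19 mm behind it; z points along the fingers, y is the line along which they close (so a half turn about z gives the same grasp; the last joint's range is limited). The gripper opens to 85 mm and grips with 20 to 120 N. Pads are 22 mm wide; open, the fingers measure 114 mm over their backs; the gripper's body (76 mm by 85 mm) begins 54 mm behind the grasp point. The pads swing forward as they close: fully open they stand 13 mm farther back than shut.
Start: joints at [1.031, 0.599, -0.003, 1.599, 0.002, 0.943, -0.08], TCP at [0.324, -0.649, 0.231] pointing down, gripper open.
Joint ranges: [-2.57, 2.57], [-0.35, 1.97], [-1.29, 1.29], [0.11, 2.56], [-1.05, 4.19], [0.11, 1.86], [-2.63, 2.63]. Speed limits (rad/s): [2.22, 2.22, 3.01, 3.01, 3.14, 3.14, 3.14].

INTERFACE

Orientations are given as a unit quaternion [x, y, z, w].
In Python, from cell import bot, claw, imaging gives the robot as it stands. The module is installed in compiled form; this text tells all that it offers. Calls block until the motion is done:
- bot.move_pose(position, orientation): joint-space move of the TCP to a pose.
- bot.line_to(position, rot=None, vel=0.15): straight line of the TCP; rot=None keeps the orientation; vel is the mean speed in m/s.
- bot.movej(angles): joint-space move.
- claw.set_gripper(opening): finger opening in m; the grip force is fixed at half the most; returns when the fingers have stopped.
- bot.wait(seconds).
- bot.inverse_kinematics(position, orientation): joint angles nearest the present ones, or None.
- imaging.capture(name): name is "scene" or "top"; returns a dict with "pixels" (480x640x3 uint8, red, green, blue), "mtx" (3x3 intrinsics, pixels), "R" (3x3) and "t" (3): a world point X has camera coordinates R X + t. Camera axes: x right, y down, z forward; pixel columns grow to the right and rows downward; lengths in m; the calibration is good to about 2 mm. A picture is of the moment at which its call begins. There is no depth.
A pose or a line that the arm cannot do raises bot.Unreachable and nothing moves.
- bot.hand_in(): hands the job in; it is judged then, once.
Readings, each from a call of its own:
- bot.get_time_s(): time.
- bot.get_joint_positions(): joint angles.
- bot.get_joint_vel(): joint speeds.
- bot.get_joint_efforts(): joint torques, N m.
- bot.get_ee_pos(): TCP position.
- bot.get_eef_rot(): TCP orientation.
- bot.get_force(): force on the tool from outside, world axes, zero at the start.
- bot.get_wrist_torque(): the same for the moment, N m.
- bot.get_gripper_width(): finger opening in m.
- bot.get_grasp_force(): force on a finger pad.
Only numpy, scipy, OpenCV 4.12 (cv2) and the standard library are available. Lean on these libraries where they do the work, as an engineer would, in place of code of your own. Each camera call takes 0.05 s, during which the arm holds its last target. There are 200 camera calls.

TASK

Swing the folded arm of the board rest all the way out until it snaps into its end detent, parallel to the fixed arm, and let go of it. Then pick the circuit-board carrier up by its handle and gently lay it, without dropping it, flat across the two arms, centred sideways, between the upright posts at the back and the upturned pins at the arm tips. Leave the other things on the bench where they are and do not tip the carrier over.

Things in the scene. Friction and masses are not known exactly. Their poses are not given: they have to be found in the camera images.
- rest: Board rest bolted to the bench: grey base plate 150 x 270 x 12 mm, two upright posts 30 mm thick, 120 mm tall, at y = +110 (fixed arm) and -110 mm (hinged arm) in its frame. Origin on the bench midway between the posts; -x is the way the arms reach when out; y from hinged to fixed post; z up. Clear gap from the posts' front faces (x = -15 mm) to the pins at the arm tips: 132 mm.
- brace (a joint): Angle of the hinged arm about the upright axis of the -y post, counter-clockwise from above: 0 folded, pointing along the rest's +y to the other post; 1.571 fully out along -x, at its stop. It turns with slight friction; from about 1.0 rad a sprung detent resists (about 0.4 N m, 3 N at the pin) up to 1.37 rad, then snaps it to the stop and holds it.
- brace_hinge (a point): point on the hinged arm's upright turning axis, at the height of the arms' top face (100 mm above the bench)
- brace_pin (a point): Top centre of the upturned round pin (16 mm diameter, 35 mm tall above the arm's top face) at the tip of the hinged arm; 155 mm from the turning axis, 135 mm above the bench. The arm is 16 mm wide and 16 mm high, top face 100 mm above the bench.
- fixed_pin (a point): Top centre of the same kind of pin at the tip of the fixed arm (155 mm in front of its post's centre, at x = -155, y = +110 mm in the rest's frame); same arm section and heights as the hinged arm.
- carrier: Circuit-board carrier: flat aluminium plate 105 (x) x 280 (y) x 8 mm with a green board on top and a black bridge handle across its middle. Origin at the centre of the underside, z up. Centred on the arms its origin is 80 mm in front of the post line, halfway between the arms.
- carrier_grip (a point): middle of the carrier's handle bar: 14 mm thick (along the carrier's x), 70 mm long (along its y), 14 mm high, its centre 51 mm above the plate's underside, top 58 mm; on two 36 mm legs
- reel: Bystander: small black component reel, 60 mm across, 18 mm high, lying on the rest's base plate below the arms; origin centre of underside
- spool: Bystander: metal spool 50 mm across, 40 mm high, standing; origin centre of underside
- flux: Bystander: amber jar with black cap, 40 mm across, 70 mm high; origin centre of underside
- driver: Bystander: screwdriver 160 mm long lying on the table; origin below its middle
- parts_bin: Bystander: open grey bin 90 x 140 x 45 mm near the far edge; origin centre of underside
- pen_cup: Bystander: white cup 70 mm across, 85 mm high near the far edge; origin centre of underside

How it is judged:
On the way:
1. the hinged arm is fully out in its detent (beyond 1.5 rad) and let go (value of joint brace above 1.5 rad and contact force between the fingers and rest below 0.5 N), for 0.2 s.
At the end, for the whole second after the job is handed in: Hinged arm in its detent (beyond 1.5 rad); carrier at rest on both arms, let go: underside 100 mm up (within 5 mm), level within 0.05 rad, long side along the rest's y within 0.15 rad, centre 62 to 98 mm in front of the post line and within 22 mm of midway between the arms (value of joint brace above 1.5 rad and x of carrier in the frame of rest between -0.098 and -0.062 m and y of carrier in the frame of rest between -0.022 and 0.022 m and z of carrier in the frame of rest between 0.095 and 0.105 m and angle between carrier's own z axis and vertical below 0.05 rad and angle between the y axis of carrier and the y axis of rest, either way round below 0.15 rad and linear speed of carrier below 0.02 m/s and angular speed of carrier below 0.1 rad/s and contact force between the fingers and carrier below 0.3 N); the robot touches nothing.
It fails at once if a bystander moved more than 30 mm (distance of any of reel, spool, flux, driver, parts_bin, pen_cup from where it was at the start of the episode above 0.03 m).
It fails at once if the carrier tipped over (more than 0.8 rad) (angle between carrier's own z axis and vertical above 0.8 rad).
It fails at once if the carrier was dropped (let go and falling faster than 0.4 m/s, about 8 mm) (contact force between the fingers and carrier below 0.1 N and linear speed of carrier above 0.4 m/s).
It fails at once if the carrier was pressed hard onto the rest (more than 80 N) (contact force between carrier and rest above 80 N).
It also fails if it takes over 58 s, if anything falls off the work surface, if the arm or the gripper's body presses on something with over 40 N, if the wrist force passes 120 N, or if a joint passes its speed limit or range.

## Working session

There is one attempt and no reset: what is moved stays moved. The work goes in short steps, each a Python script; the robot and the scene stay as the last script left them, time stands still between calls to the robot, and variables do not carry over. Pictures are saved under pics/ and viewed, at most 10 in all, crops included, and the job is handed in when it is done.

```bash
mkdir -p pics
python3 - <<'E'
from cell import bot, claw, imaging
import cv2, numpy as np
for n in ("top","scene"):
    c=imaging.capture(n); cv2.imwrite(f"pics/{n}0.png",c["pixels"][:,:,::-1])
    np.savez(f"{n}0.npz",**c); print(n,c["mtx"].tolist(),c["R"].round(4).tolist(),c["t"].round(4).tolist())
print(bot.get_time_s(),bot.get_ee_pos(),bot.get_eef_rot())
E
```

```text
top [[451.35033703591665, 0.0, 320.24336765550146], [0.0, 451.35033703591665, 243.77885974736867], [0.0, 0.0, 1.0]] [[0.0198, -0.9998, 0.0027], [-0.9908, -0.02, -0.1337], [0.1337, 0.0, -0.991]] [0.0175, 0.5903, 1.0259]
scene [[467.0355606600583, 0.0, 320.2371788331402], [0.0, 467.0355606600583, 237.99944626943454], [0.0, 0.0, 1.0]] [[-0.3718, 0.9283, -0.0098], [0.5416, 0.2083, -0.8144], [-0.754, -0.3081, -0.5802]] [0.1917, -0.2381, 1.6152]
0.1 [ 0.32346976 -0.64835036  0.23051176] [ 9.73341316e-01  2.29360387e-01 -2.21218123e-04 -6.67675915e-04]
```

View pics/top0.png

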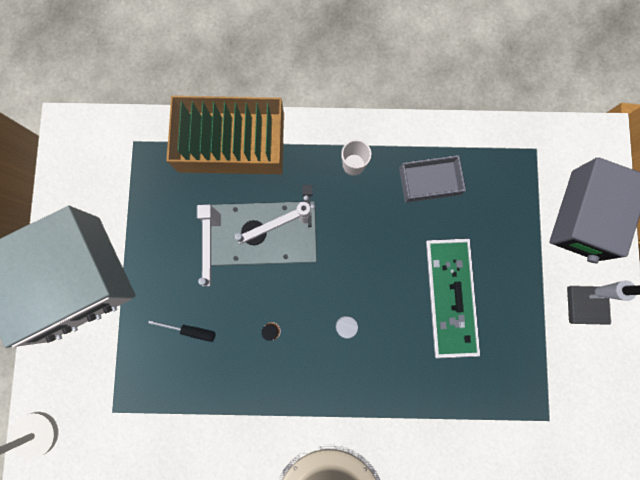

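View pics/scene0.png

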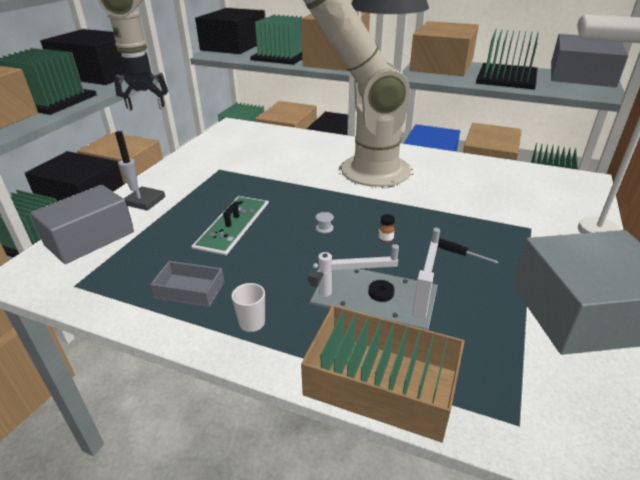

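The top view shows the rest, with the fixed post at about (205,212), the fixed pin at (204,281), the hinge at (304,209) and the folded arm's pin at (239,237). The carrier is at about (453,298). I'll zoom in on both for precise pixels.

Run:
```python
import cv2,numpy as np
a=cv2.imread("pics/top0.png")
r=cv2.resize(a[185:305,180:330],None,fx=5,fy=5,interpolation=cv2.INTER_CUBIC)
for i in range(0,150,10): cv2.putText(r,str(180+i),(i*5,8),0,.3,(0,255,255),1); cv2.line(r,(i*5,10),(i*5,16),(0,255,255))
for i in range(0,120,10): cv2.putText(r,str(185+i),(0,i*5+3),0,.3,(0,255,255),1)
cv2.imwrite("pics/r.png",r)
b=cv2.resize(a[230:366,400:510],None,fx=4.4,fy=4.4,interpolation=cv2.INTER_CUBIC)
s=cv2.imread("pics/scene0.png")[185:262,185:280]; s=cv2.resize(s,(312,253))
o=np.zeros((600,800,3),np.uint8); o[:b.shape[0],:b.shape[1]]=b; o[:253,488:]=s
for i in range(0,110,10): cv2.putText(o,str(400+i),(int(i*4.4),8),0,.3,(0,255,255),1)
for i in range(0,136,10): cv2.putText(o,str(230+i),(0,int(i*4.4)+3),0,.3,(0,255,255),1)
cv2.imwrite("pics/c.png",o)
```

```text
(no output)
```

View pics/r.png

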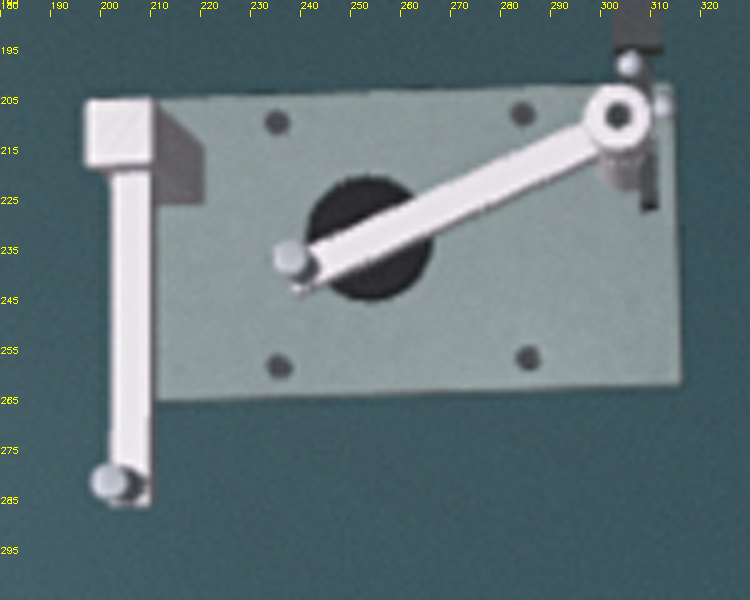

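View pics/c.png

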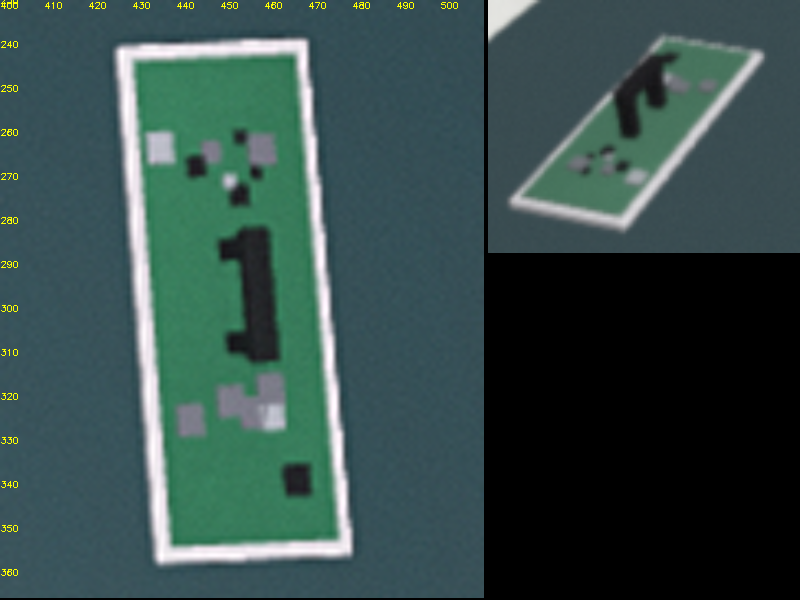

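The zoomed crops give pin tops at about (201.4,280.8) and (238,236), the hinge at (303.2,207.6), all four carrier corners and the handle bar centre. The carrier is turned about 5°. Now I'll convert these to world coordinates.

```bash
cat > h.py <<'E'
import numpy as np
from scipy.spatial.transform import Rotation as Ro
def world(c,px,z):
    "world point at height z seen at pixel px"
    d=c["R"].T@np.linalg.solve(c["mtx"],[px[0],px[1],1.]); o=-c["R"].T@c["t"]
    return o+d*(z-o[2])/d[2]
def pix(c,X):
    p=c["mtx"]@(c["R"]@np.asarray(X)+c["t"]); return p[:2]/p[2]
def down(ydir):
    "tool pointing down, closing axis along angle ydir; nearest to the start attitude of the two"
    y=np.array([np.cos(ydir),np.sin(ydir),0]); z=np.array([0,0,-1.])
    return Ro.from_matrix(np.c_[np.cross(y,z),y,z]).as_quat()
E
python3 - <<'E'
from h import *
c=np.load("top0.npz"); s=np.load("scene0.npz")
R=lambda x,y:((x+.5)/5-.5+180,(y+.5)/5-.5+185)
C=lambda x,y:((x+.5)/4.4-.5+400,(y+.5)/4.4-.5+230)
w=lambda p,z:world(c,p,z).round(4)
fp=w(R(109,481),.135);bp=w(R(291,257),.135);hg=w(R(618,115),.12);fpost=w(R(119,132),.12)
print("fpin",fp,"bpin",bp,"hinge",hg,"fpost",fpost)
print("r arm",np.linalg.norm((bp-hg)[:2]),"posts",np.linalg.norm((hg-fpost)[:2]),"fix",np.linalg.norm((fp-fpost)[:2]))
for n,v in (("post",fpost-hg),("fixarm(+90)",[ -(fp-fpost)[1]*-1*-1 if 0 else (fp-fpost)[1],-(fp-fpost)[0]])): print(n,np.arctan2(v[1],v[0]))
print("plate right edge corners",w(R(680,384),.012),w(R(672,84),.012))
k=np.array([w(C(*q),.008) for q in ((117,47),(306,40),(352,553),(158,563))]);print(k, k.mean(0))
e=(k[0]+k[1]-k[2]-k[3])[:2]; print("carrier long",np.arctan2(e[1],e[0]),np.linalg.norm(k[0]-k[1]),np.linalg.norm(k[1]-k[2]))
print("grip",w(C(259,295),.058))
for n,X in (("fp",fp),("bp",bp),("hg",hg)): print(n,pix(s,X))
E
```

```text
fpin [0.4926 0.28   0.135 ] bpin [0.5903 0.207  0.135 ] hinge [0.6587 0.0685 0.12  ] fpost [0.6466 0.2879 0.12  ]
r arm 0.15446944681716182 posts 0.21973340665451851 fix 0.1542024967372448
post 1.6258909242545354
fixarm(+90) 1.6220501005286467
plate right edge corners [0.5505 0.0397 0.012 ] [0.6982 0.0468 0.012 ]
[[ 0.6079 -0.2285  0.008 ]
 [ 0.6139 -0.3333  0.008 ]
 [ 0.3367 -0.3512  0.008 ]
 [ 0.3295 -0.2472  0.008 ]] [ 0.472   -0.29005  0.008  ]
carrier long 0.06577968999469949 0.10497161521097022 0.27777733888854217
grip [ 0.4718 -0.2889  0.058 ]
fp [435.82194292 228.07530341]
bp [394.28968543 244.70916508]
hg [324.39969381 253.98204804]
```

```bash
cat >> h.py <<'E'
HG=np.array([.6587,.0685]); PSI=1.624   # hinge, direction of rest +y
def arc(th,z,r=.155,flip=0):
    a=PSI+th
    return np.r_[HG+r*np.array([np.cos(a),np.sin(a)]),z], down(a+np.pi/2+flip)
E
python3 - <<'E'
from h import *
from cell import bot,claw
for f in (0,np.pi):
    for th in (.405,1,1.571):
        q=bot.inverse_kinematics(*arc(th,.106,flip=f)); print("arc",f,th,None if q is None else np.round(q,2))
F=np.r_[(HG+.11*np.array([np.cos(PSI),np.sin(PSI)])+.08*np.array([np.cos(PSI+np.pi/2),np.sin(PSI+np.pi/2)])),0]; print("place",F)
for y in (-1,1):
    for P,a,z in (((.4718,-.2890),.0658,.034),(F[:2],PSI,.134),(F[:2],PSI,.25)):
        q=bot.inverse_kinematics([*P[:2],z],down(a+y*np.pi/2)); print("car",y,z,None if q is None else np.round(q,2))
E
```

```text
arc 0 0.405 [-0.97  0.84  0.92  1.97 -0.93  0.83 -2.2 ]
arc 0 1 [-0.52  0.58  0.22  2.13 -0.27  0.46 -2.19]
arc 0 1.571 [-0.29  0.54  0.09  2.21 -0.12  0.4  -1.63]
arc 3.141592653589793 0.405 [-0.16  0.66 -0.4   1.92  0.42  0.64 -0.37]
arc 3.141592653589793 1 [-0.01  0.61 -0.52  2.1   0.56  0.57  0.11]
arc 3.141592653589793 1.571 [ 0.23  0.61 -0.66  2.17  0.7   0.58  0.67]
place [0.57296356 0.17409007 0.        ]
car -1 0.034 [ 0.41  0.7   0.06  2.14 -0.12  0.31 -0.94]
car -1 0.134 [-0.16  0.59 -0.34  1.96  0.32  0.64 -0.65]
car -1 0.25 [-0.06  0.46 -0.48  1.86  0.27  0.88 -0.61]
car 1 0.034 [ 0.78  0.74 -0.49  2.11  0.76  0.47  1.33]
car 1 0.134 [ 0.28  0.83 -1.1   1.94  0.91  0.99  1.93]
car 1 0.25 [ 0.31  0.65 -1.1   1.84  0.65  1.08  2.15]
```

Run:
```python
from h import *
from cell import bot,claw,imaging
import cv2
pi=np.pi
bot.move_pose(*arc(.405,.22,flip=pi)); claw.set_gripper(.042)
p,q=arc(.405,.108,flip=pi); bot.line_to(p); print("down",bot.get_ee_pos(),bot.get_force().round(1),bot.get_time_s())
for th in np.linspace(.405,1.54,9)[1:]:
    p,q=arc(th,.108,flip=pi); bot.line_to(p,q,vel=.08); print(round(th,2),np.round(bot.get_force(),1))
p,q=arc(1.56,.108,flip=pi); bot.line_to(p,q,vel=.08); bot.wait(.3); print(bot.get_force().round(1))
p[2]=.25; bot.line_to(p); print(bot.get_time_s(),bot.get_force().round(1))
p,q=[.4718,-.289,.2],down(.0658-pi/2); bot.move_pose(p,q); claw.set_gripper(.06)
c=imaging.capture("top"); im=c["pixels"][:,:,::-1]; print(bot.get_time_s())
cv2.imwrite("pics/t1.png",cv2.resize(im[150:380,170:520],None,fx=2.2,fy=2.2))
```

```text
down [0.59051039 0.20789779 0.10867939] [-0.1  0.9 -0.2] 4.6417
0.55 [ 0.5  0.4 -0. ]
0.69 [ 0.8 -0.6 -0.3]
0.83 [ 0.3 -0.1 -0.2]
0.97 [-0.2  0.6  0.6]
1.11 [-0.4 -1.   0.2]
1.26 [-0.7  1.6 -0.3]
1.4 [-0.5  0.6  0.2]
1.54 [0.7 0.5 1.4]
[-1.  -0.8  0.2]
9.6917 [-0.3  0.  -0.8]
11.775
```

View pics/t1.png

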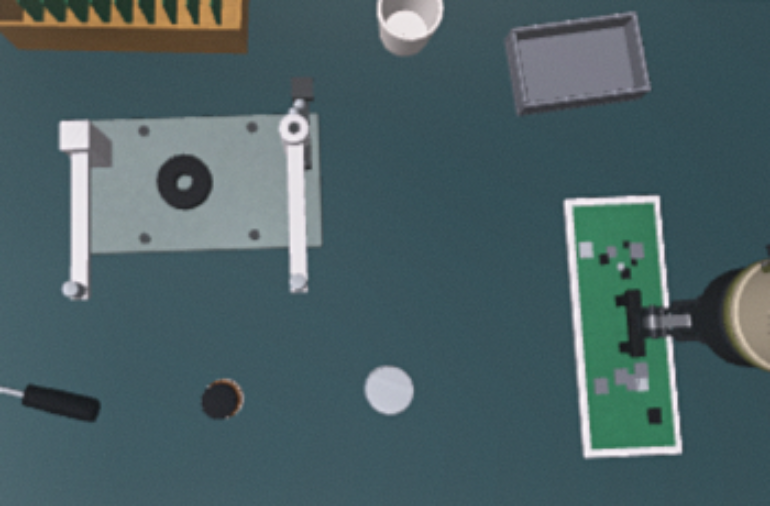

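The hinged arm is out and parallel to the fixed arm, with its pin at about crop (299,281) and hinge at (293,128). The carrier hasn't moved, and its handle is at (636,322). Next is the grasp and a test lift.

Run:
```python
from h import *
from cell import bot,claw,imaging
import cv2
s=imaging.capture("top"); px=((299.5)/2.2+170-.5,281.5/2.2+150-.5); v=world(s,px,.135)[:2]-HG; print("brace",np.arctan2(v[1],v[0])%(2*np.pi)-PSI)
bot.line_to([.4718,-.289,.034],vel=.1); print(bot.get_ee_pos().round(4),bot.get_force().round(1))
claw.set_gripper(0.0); print("w",bot.get_gripper_width(),"f",bot.get_grasp_force())
f0=bot.get_force()
bot.line_to([.4718,-.289,.074],vel=.05); bot.wait(.3)
print("w",bot.get_gripper_width(),"f",bot.get_grasp_force(),"dF",bot.get_force().round(1),"M",bot.get_wrist_torque().round(2),bot.get_time_s())
im=np.vstack([cv2.resize(imaging.capture(n)["pixels"][a:a+150,b:b+200,::-1],(800,600))[::2,::2] for n,a,b in (("top",225,350),("scene",130,150))])
cv2.imwrite("pics/g.png",im[:600] if im.shape[0]>600 else im)
```

```text
brace 1.5791460599138332
[ 0.472  -0.2892  0.0345] [1.  0.6 0.2]
w 0.01263818154709866 f 59.09340441226959
w 0.012866822959924494 f 58.41356635093689 dF [ 0.4  0.7 -3. ] M [ 0.01 -0.05 -0.03] 15.3667
```

View pics/g.png

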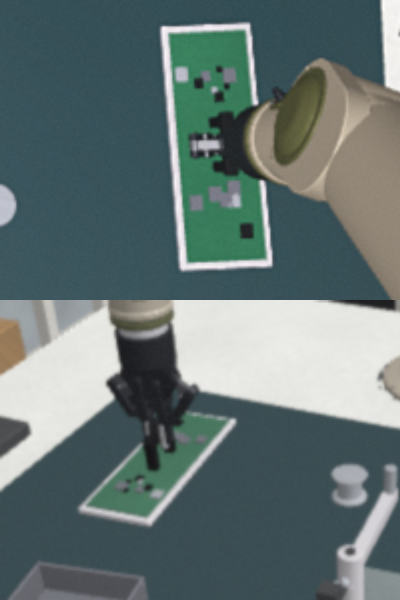

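Run:
```python
from h import *
from cell import bot,claw,imaging
import cv2
bot.line_to([.4718,-.289,.23],vel=.12)
P=[.573,.174]
bot.line_to([*P,.23],down(PSI-np.pi/2),vel=.12); bot.wait(.3)
print(bot.get_ee_pos().round(4),bot.get_force().round(1),bot.get_wrist_torque().round(2),bot.get_grasp_force(),bot.get_time_s())
bot.line_to([*P,.165],vel=.08)
im=np.hstack([cv2.resize(imaging.capture(n)["pixels"][a:a+150,b:b+150,::-1],(400,400)) for n,a,b in (("top",170,170),("scene",190,290))])
cv2.imwrite("pics/p.png",im)
```

```text
[0.573  0.1739 0.23  ] [ 0.7 -0.6 -3.6] [-0.02 -0.03  0.02] 58.43352198600769 21.3167
```

View pics/p.png

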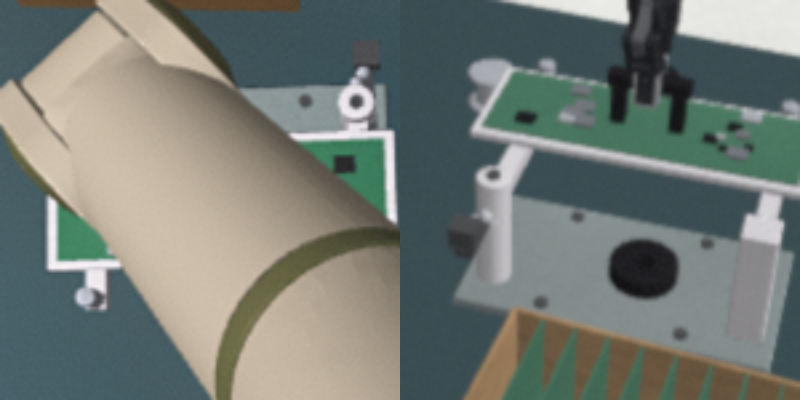

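The carrier hangs level and square over both arms, between the posts and pins. Its front-left corner is at crop (50,269) and its back-right corner at (393,133). I'll check its position from those corners, then lower it slowly, watching the force.

Run:
```python
from h import *
from cell import bot,claw,imaging
import cv2
c=np.load("top0.npz"); m=np.mean([world(c,(170+x*.375,170+y*.375),.139)[:2] for x,y in ((50,269),(393,133))],0)
print("centre est",m); P=np.array([.573,.174]); e=P-m; print("err",e)
assert np.abs(e).max()<.008
bot.line_to([*P,.142],vel=.05); f0=bot.get_force()[2]
for z in np.arange(.140,.1285,-.001):
    bot.line_to([*P,z],vel=.01); f=np.mean([bot.get_force()[2] for _ in range(3)])-f0; print(round(z,4),round(f,1))
    if f>3.5: break
c1=imaging.capture("scene")["pixels"]
claw.set_gripper(.03); bot.wait(.2); print(bot.get_time_s(),bot.get_grasp_force(),bot.get_force().round(1))
x,y,z=bot.get_ee_pos(); bot.line_to([x,y,z+.1],vel=.1)
bot.move_pose([.5,-.2,.35],down(PSI-np.pi/2)); bot.wait(.3)
im=np.hstack([cv2.resize(imaging.capture(n)["pixels"][a:a+150,b:b+150,::-1],(400,400)) for n,a,b in (("top",170,170),("scene",190,290))])
cv2.imwrite("pics/f.png",im); print(bot.get_time_s())
```

```text
centre est [0.57057089 0.17172552]
err [0.00242911 0.00227448]
0.14 0.1
0.139 0.3
0.138 -0.6
0.137 -0.9
0.136 -0.5
0.135 -0.3
0.134 5.5
25.3917 0.0 [-0.4  0.9  0. ]
28.4167
```

View pics/f.png

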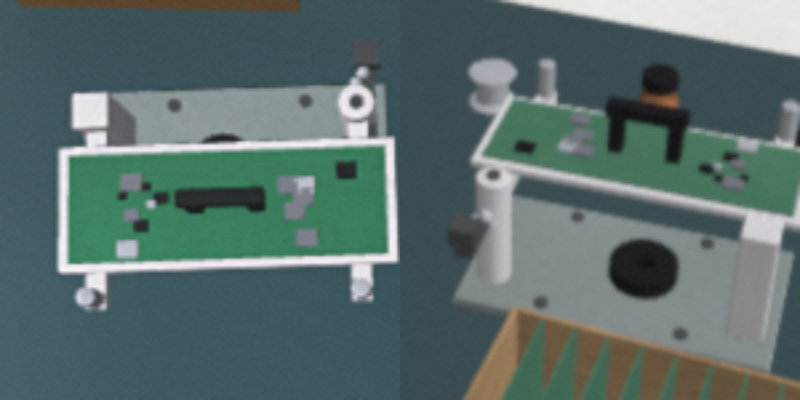

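The carrier lies flat on both arms, with plate corners at crop (60,148), (393,139), (397,261) and (62,271). One numeric check, then I'll hand in.

Run:
```python
from h import *
from cell import bot
c=np.load("top0.npz"); m=np.mean([world(c,(170+x*.375,170+y*.375),.108)[:2] for x,y in ((60,148),(393,139),(397,261),(62,271))],0)
y=np.array([np.cos(PSI),np.sin(PSI)]); x=np.array([y[1],-y[0]]); d=m-(HG+.11*y); r=(d@x,d@y); print("carrier in rest",r)
if -.095<r[0]<-.065 and abs(r[1])<.018: print(bot.hand_in())
```

```text
carrier in rest (np.float64(-0.08165563200449726), np.float64(-0.002147715501758923))
the job is handed in; nothing more can be done
None
```

The hinged arm is snapped out and released, the carrier lies flat across both arms about 82 mm in front of the post line and 2 mm off centre by the camera, and the job was handed in at about 28 s; no verdict came back.

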